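# Ready the brazing station for the next run

## Task

Get the brazing station ready for the next run. Dress the sprung copper bar with the dressing block: lay it flat and lengthwise on the bar at the lug end, press until the bar sits about halfway down its spring travel, and at that steady pressure sweep to the far end and back to the lug end, each time until the block is flush with the end of the bar, never bottoming the springs out; the block goes back flat in its tray. Clear the empty cores off the feed stand into the blue bin and mount every full wire reel on a spindle of its own, right down on the plate, leaving the other things on the bench alone.

Things in the scene. Friction and masses are not known exactly. Their poses are not given: they have to be found in the camera images.
- fixture: dark steel base plate of the sprung electrode, 70 x 240 x 18 mm, screwed to the table, long side along its own y; origin at the centre of its underside. At its +y end stands the lug: a copper upright 30 x 12 mm, its top 93 mm above the table, its inner face 106 mm from the centre, so 21 mm beyond the end of the bar. The +y end is the robot's left-hand end, give or take 20 degrees
- bar_top (a point): centre of the top face of the copper electrode bar, which lies lengthwise over the fixture on springs: 30 mm wide (x) x 170 mm long (y) x 18 mm thick. Its top is 60 mm above the table when nobody presses it; the point moves with the bar
- bar (a joint): how far the bar is pushed straight down on its springs, in m: 0 at rest, 0.018 bottomed out. About 4 N starts it moving, then 0.5 N more per mm (about 8 N at half travel); it cannot tip
- block: dressing block, 180 g: flat grey abrasive sole 40 (x) x 60 (y) x 12 mm thick with a wooden upright grip on top, 16 mm thick (x), 50 mm long (y), 36 mm high, so 48 mm high in all. Origin at the centre of the sole's underside, y along its length. Starts in its tray
- cradle: shallow open grey plastic tray for the dressing block, fixed: outside 62 (x) x 82 (y) mm, wall 4 mm, rim 10 mm high, inner floor 4 mm above the table; origin at the centre of its underside, y along its length
- stand: feed stand, fixed: aluminium plate 80 (x) x 335 (y) x 12 mm with four upright steel spindles in a row along y, 85 mm apart; origin at the centre of its underside
- bin: blue open bin, fixed, outside 150 (x) x 130 (y) x 55 mm high, wall and floor 4 mm; origin at the centre of its underside
- jar: closed jar, 44 mm wide and 60 mm high; not part of the job
- driver: screwdriver lying on the table; not part of the job
- contact: small loose copper contact piece, 32 x 18 x 18 mm; not part of the job
- spindle0 (a point): foot of spindle 0 on the top face of the stand's plate (12 mm above the table); the spindle is 12 mm thick and rises 50 mm from here, the last 8 mm tapering
- reel0: full reel of copper wire standing upright on the table, 250 g: white flanges 52 mm wide, 38 mm high, axis z, with a 17 mm bore right through; origin at the centre of its underside. Three or four of the four reels are there
- core0: empty cardboard core, 30 g: plain tube 30 mm wide, 38 mm high, 17 mm bore, axis z; origin at the centre of its underside. If there, it starts on spindle 0; one to three of the four are there
- spindle1 (a point): foot of spindle 1 on the top face of the stand's plate (12 mm above the table); the spindle is 12 mm thick and rises 50 mm from here, the last 8 mm tapering
- reel1: full reel of copper wire standing upright on the table, 250 g: white flanges 52 mm wide, 38 mm high, axis z, with a 17 mm bore right through; origin at the centre of its underside. Three or four of the four reels are there
- core1: empty cardboard core, 30 g: plain tube 30 mm wide, 38 mm high, 17 mm bore, axis z; origin at the centre of its underside. If there, it starts on spindle 1; one to three of the four are there
- spindle2 (a point): foot of spindle 2 on the top face of the stand's plate (12 mm above the table); the spindle is 12 mm thick and rises 50 mm from here, the last 8 mm tapering
- reel2: full reel of copper wire standing upright on the table, 250 g: white flanges 52 mm wide, 38 mm high, axis z, with a 17 mm bore right through; origin at the centre of its underside. Three or four of the four reels are there
- core2: empty cardboard core, 30 g: plain tube 30 mm wide, 38 mm high, 17 mm bore, axis z; origin at the centre of its underside. If there, it starts on spindle 2; one to three of the four are there
- spindle3 (a point): foot of spindle 3 on the top face of the stand's plate (12 mm above the table); the spindle is 12 mm thick and rises 50 mm from here, the last 8 mm tapering
- reel3: full reel of copper wire standing upright on the table, 250 g: white flanges 52 mm wide, 38 mm high, axis z, with a 17 mm bore right through; origin at the centre of its underside. Three or four of the four reels are there
- core3: empty cardboard core, 30 g: plain tube 30 mm wide, 38 mm high, 17 mm bore, axis z; origin at the centre of its underside. If there, it starts on spindle 3; one to three of the four are there

How it is judged:
By the outcome, as a careful person would: the job done as asked, in the order asked, and still so for the second after the job is handed in, with the robot touching nothing.
Of reel0, reel1, reel2, reel3 only 3 to 4 are there at a start; the rules pass over those that are not, and their reading is None.
Of core0, core1, core2, core3 only 1 to 3 are there at a start; the rules pass over those that are not, and their reading is None.
At some moment in a run one of reel0, reel1, reel2, reel3 may be knocked a few centimetres aside while the robot is not near it.
It also fails if it takes over 210 s, if anything falls off the work surface, if the arm or the gripper's body presses on something with over 40 N, if the wrist force passes 120 N, or if a joint passes its speed limit or range.

## Robot

A 6-joint arm with a two-finger parallel gripper is mounted at the origin on the work surface. World frame = base frame: x ahead of the robot, y to its left, z up, the work surface at z = 0. Lengths are in m, angles in degrees, forces in N, time in s.
With the tool pointing down it reaches from about 0.3 to 0.75 m from the base axis. Payload 8.5 kg.
Tool frame: the origin (TCP) lies midway between the tips of the shut fingers; the grasp point (between the pads) lies grasp_offset behind it (grasp_offset is the distance from the TCP to the grasp point, in m); z points along the fingers, y is the line along which they close (so a half turn about z gives the same grasp; the last joint's range is limited). The gripper opens to 85 mm and grips with 20 to 120 N. Pads are 22 mm wide; open, the fingers measure 114 mm over their backs; the gripper's body (76 mm by 85 mm) begins 54 mm behind the grasp point. The pads swing forward as they close: fully open they stand 13 mm farther back than shut.
Start: joints at [-81.778, 21.807, 74.336, -0, 83.858, -12.336], TCP at [0.193, -0.515, 0.231] pointing down, gripper open.
Joint ranges: [-178.18, 178.18], [-50.72, 133.34], [12.68, 142.11], [-81.47, 261.47], [9.98, 163.14], [-165.26, 165.26]. Speed limits (degrees/s): [136.94, 136.94, 180, 180, 180, 180].

## Interface

Orientations are given as a 3x3 rotation matrix whose columns are the frame's x, y, z axes.
In Python, from rig import observe, get_image, camera_params, close_job, grasp_offset gives the robot as it stands.
- The arm moves only by the shell command python3 -m handwheel 'ROWS' [OPENING] [FORCE]. ROWS is JSON, a list of rows, each a list of 2 entries, a list of its own where there are three numbers: the shift along the tool's x, y, z as a fraction of full scale, then the turn, a rotation vector about the tool's x, y, z as a fraction of full scale. In form: [[[dx, dy, dz], [ax, ay, az]], ...]. A call has 1 to 10 rows; each row is the pose to reach, as a shift and turn from the pose commanded when the call began, along the tool's axes at that moment, turning the shorter way round; what a row does not reach only later rows make up. Full scale, the value 1, is 0.5 m for a shift and pi rad for a turn. A row lasts 1/10 s, in which the tool goes at most 50 mm and 8.59 degrees, less where a joint would pass 70% of its speed; a pose out of reach is approached as far as the arm can. A call with a number of a shift or a turn outside -1 to 1 is refused whole. A call with a gripper value outside its range is refused whole. OPENING is the opening, from 0 (shut) to 1 (fully open), set as the call begins (- or left out, the last holds). The fingers move at their own pace and stop on an object; FORCE is the grip in N (left out, the last holds). Time passes only in rows, so rows that repeat a pose let the fingers close. It gives the time, the measured TCP pose, the force, the opening and the grip force at its end, in the units of the state.
- observe(): the state, without advancing time (a new reading comes with each control period).
- get_image(name): name is "scene" or "top" or "wrist"; returns (picture, depth): 400x640x3 uint8, red, green, blue; 400x640 float32, m along the optical axis (not along the pixel's ray), 0 where there is no reading.
- camera_params(name): a dict with "K" (3x3 intrinsics, pixels), "k1" (the pictures are not rectified: a ray, as slopes to the right and down, at radius r is drawn at 1 + k1 r^2 times it, then the intrinsics apply), "R" (3x3) and "t" (3): a world point X has camera coordinates R X + t. Camera axes: x right, y down, z forward; pixel columns grow to the right and rows downward; lengths in m; the calibration is good to about 2 mm. A picture is of the moment at which its call begins: read the wrist's pose just before it. camera_params takes no time and is no camera call; for the wrist camera it gives the pose at the moment of the call.
- close_job(): hands the job in; it is judged then, once.
The state is a dict: "time_s": time; "q": joint angles; "qvel": joint speeds; "joint_efforts": joint torques, N m; "position": TCP position; "tool_rot": TCP orientation; "ft_force": force on the tool from outside, world axes, zero at the start; "wrist_torque": the same for the moment, N m; "grip_width": finger opening in m; "gripper_force": force on a finger pad.
Only numpy, scipy, OpenCV 4.12 (cv2) and the standard library are available. Lean on these libraries where they do the work, as an engineer would, in place of code of your own. Each camera call takes 0.05 s, during which the arm holds its last target. There are 200 camera calls.

## Working session

There is one attempt and no reset: what is moved stays moved. The work goes in short steps, Python scripts to look and compute and a shell command to move; the robot and the scene stay as the last step left them, time stands still between calls to the robot, and variables do not carry over. Pictures are saved under pics/ and viewed, at most 14 in all, crops included, and the job is handed in when it is done.

```bash
ls; mkdir -p pics; python3 - <<'E'
from rig import *
import cv2,json
print(grasp_offset if not callable(grasp_offset) else grasp_offset())
for n in("top","scene"):
    p,d=get_image(n); cv2.imwrite(f"pics/{n}0.png",p[:,:,::-1]); import numpy as np; np.savez(f"{n}0.npz",p=p,d=d)
    print(n,camera_params(n))
print(observe())
E
```

```text
pics
0.0187
top {'K': array([[390.74651299,   0.        , 321.57984959],
       [  0.        , 390.74651299, 201.50987674],
       [  0.        ,   0.        ,   1.        ]]), 'k1': -0.03196266741661829, 'R': array([[ 3.16673753e-03, -9.99646648e-01, -2.63922699e-02],
       [-9.95896833e-01, -7.65709045e-04, -9.04926103e-02],
       [ 9.04404257e-02,  2.65705444e-02, -9.95547355e-01]]), 't': array([0.04242422, 0.58848717, 1.11083554])}
scene {'K': array([[384.656455  ,   0.        , 321.6465555 ],
       [  0.        , 384.656455  , 198.30932411],
       [  0.        ,   0.        ,   1.        ]]), 'k1': 0.020313742456854546, 'R': array([[ 7.55619059e-01,  6.55011067e-01,  5.82638794e-04],
       [ 4.31997727e-01, -4.97682431e-01, -7.52123768e-01],
       [-4.92359422e-01,  5.68570753e-01, -6.59021622e-01]]), 't': array([-0.48289934, -0.20220016,  1.18311784])}
{'time_s': 0.1, 'q': array([-8.17785500e+01,  2.18353614e+01,  7.43768301e+01, -4.64508621e-04,
        8.38584689e+01, -1.23347326e+01]), 'qvel': array([ 0.09138837, -0.00885906, -0.18235844,  0.02140921, -0.03902019,
       -0.03211904]), 'joint_efforts': array([ 4.06057676e-03, -4.49218833e+01, -2.31655061e+01, -1.46624616e-04,
        3.73087460e-03, -2.16726886e-05]), 'position': array([ 0.19308769, -0.51472472,  0.23081118]), 'tool_rot': array([[ 9.36328053e-01,  3.51126393e-01, -1.84332892e-04],
       [ 3.51126348e-01, -9.36327293e-01,  1.21942959e-03],
       [ 2.55577996e-04, -1.20651027e-03, -9.99999240e-01]]), 'ft_force': array([-0.57215344,  0.53358958, -0.29718484]), 'wrist_torque': array([ 0.00776607,  0.01171389, -0.0015834 ]), 'gripper_force': 0.0, 'grip_width': 0.08523452858332797}
```

View pics/top0.png

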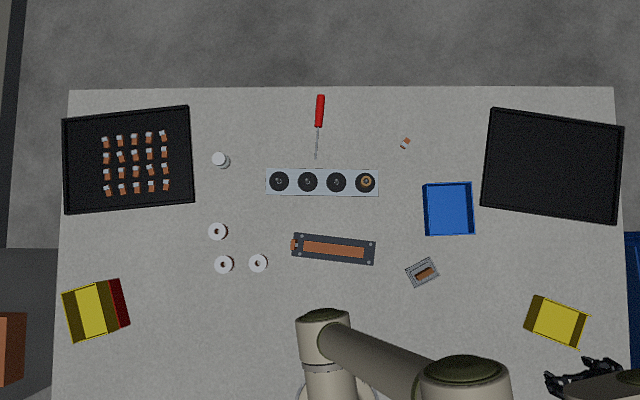

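View pics/scene0.png

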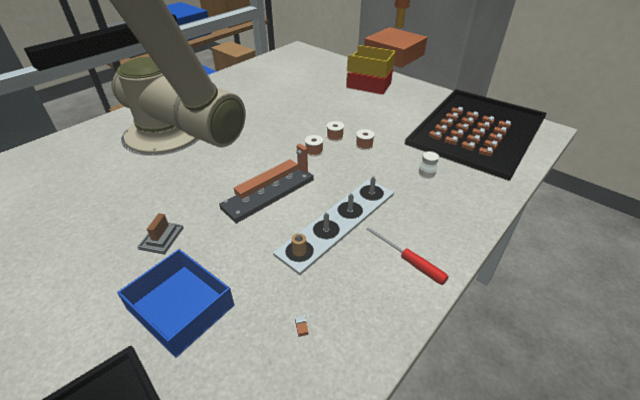

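The top view shows reels at (217,231), (223,264) and (258,263), and one core on the spindle at (365,181). The other spindles are at (279,181), (307,181) and (336,182). The fixture has its lug at (294,244), the block sits in its tray at (423,272), and the bin is at (448,209).

```bash
cat > h.py <<'E'
import numpy as np, cv2
from rig import *
def rays(c,uv):
    x=(np.atleast_2d(uv)-c["K"][:2,2])/np.array([c["K"][0,0],c["K"][1,1]])
    s=x.copy()
    for _ in range(8): s=x/(1+c["k1"]*(s**2).sum(1,keepdims=True))
    return np.c_[s,np.ones(len(s))]
def cloud(c,d):
    v,u=np.mgrid[:d.shape[0],:d.shape[1]]
    r=rays(c,np.c_[u.ravel(),v.ravel()])*d.reshape(-1,1)
    return ((r-c["t"])@c["R"]).reshape(*d.shape,3)
def plane(c,uv,z):
    r=rays(c,uv)@c["R"]; o=-c["R"].T@c["t"]
    return o+r*((z-o[2])/r[:,2])[:,None]
def proj(c,X):
    q=np.atleast_2d(X)@c["R"].T+c["t"]; s=q[:,:2]/q[:,2:]
    s=s*(1+c["k1"]*(s**2).sum(1,keepdims=True)); return s*[c["K"][0,0],c["K"][1,1]]+c["K"][:2,2]
def rect(P): # PCA-free min-area rectangle
    (cx,cy),(w,h),a=cv2.minAreaRect((P[:,:2]*1000).astype(np.float32)); 
    if w>h: w,h,a=h,w,a+90   # h long; short-axis direction angle a
    a=(a+90)%180-90
    return np.round([cx,cy,w,h,a],1)  # a: angle of short axis (object x)
E
python3 - <<'E'
from h import *
f=np.load("top0.npz");c=camera_params("top");P=cloud(c,f["d"]);p=f["p"].astype(int)
Z=P[...,2]
print("table z",np.median(Z[300:330,180:240]),np.median(Z[100:140,220:300]))
def roi(u0,v0,u1,v1,m): 
    k=np.zeros(Z.shape,bool);k[v0:v1,u0:u1]=m[v0:v1,u0:u1];return P[k]
for n,b in dict(r0=(200,215,235,247),r1=(208,248,240,280),r2=(244,248,274,278)).items():
    Q=roi(*b,(Z>.03)&(Z<.05)); print(n,len(Q),rect(Q),np.median(Q[:,2]))
    for zz in(0,): pass
R,G,B=p[...,0],p[...,1],p[...,2]
cop=(R>G+25)&(R>B+30)
Q=roi(285,230,380,270,cop&(Z>.045)&(Z<.07));print("bar",rect(Q),np.median(Q[:,2]))
Q=roi(280,225,385,275,(Z>.008)&(Z<.03)&(R<110));print("fix",rect(Q))
Q=roi(285,225,310,260,(Z>.08));print("lug",rect(Q) if len(Q) else 0)
Q=roi(255,160,390,205,(Z>.006)&(Z<.02));print("stand",rect(Q))
Q=roi(400,250,445,292,(Z>.006)&(Z<.03));print("cradle",rect(Q))
Q=roi(400,250,445,292,(Z>.035));print("grip",rect(Q),np.median(Q[:,2]))
Q=roi(415,175,485,245,(Z>.045));print("bin",rect(Q))
Q=roi(260,165,390,200,(Z>.035));print("spindles",len(Q)); 
n,l,s,ct=cv2.connectedComponentsWithStats(((Z>.03)&(np.arange(400)[:,None]<200)&(np.arange(400)[:,None]>165)).astype(np.uint8)[:,255:390]);print(ct+[255,0],s[:,4])
for i in range(1,n):
    m=np.zeros(Z.shape,bool);m[:,255:390]=l==i;print(np.round(P[m].mean(0),4),P[m][:,2].max())
Q=roi(208,148,235,172,Z>.04);print("jar",rect(Q))
E
```

```text
table z 0.0007663638057112362 0.0007851300535392447
r0 233 [5.029e+02 3.475e+02 4.900e+01 5.030e+01 3.000e-01] 0.03884848207743765
r1 241 [405.8 326.7  48.9  50.5  -1.4] 0.03871078151906342
r2 240 [411.3 226.8  49.   50.   45.9] 0.03860006652086429
bar [453.9  20.9  29.7 190.7  -6.6] 0.06082728742461239
fix [452.6  10.2  69.9 240.5  -6.7]
lug [468.6  70.4  27.8 115.7   3. ]
stand [647.3  34.7 130.7 357.8   1. ]
cradle [ 379.8 -244.    97.6  113.7   -1.2]
grip [ 420.7 -124.2   44.5  300.8  -16.8] 0.05237951569136646
bin [ 561.5 -184.4  150.9  401.9    2.5]
spindles 160
[[321.9485641  199.55849463]
 [274.         167.        ]
 [280.         168.        ]
 [277.         170.        ]
 [259.         173.        ]
 [273.         172.        ]
 [352.         173.        ]
 [372.         172.        ]
 [313.         175.        ]
 [332.         175.        ]
 [277.         179.38095238]
 [365.3956044  180.97802198]
 [306.41176471 179.88235294]
 [335.78947368 180.15789474]
 [358.         179.        ]
 [379.         185.        ]
 [309.         187.        ]
 [277.         188.        ]
 [3
[... 549 characters left out ...]
3 1.1603] 1.1602627953807243
[0.4855 0.0133 1.1603] 1.1602627953807243
[0.4855 0.0133 1.1603] 1.1602627953807243
[0.6497 0.1711 0.0533] 0.0653554802068637
[ 0.6454 -0.0822  0.0497] 0.06819753982648451
[0.6477 0.0863 0.0567] 0.06598136005445832
[0.6473 0.0025 0.0536] 0.06402984392714384
[0.4855 0.0133 1.1603] 1.1602627953807243
[0.4855 0.0133 1.1603] 1.1602627953807243
[0.4855 0.0133 1.1603] 1.1602627953807243
[0.4855 0.0133 1.1603] 1.1602627953807243
[0.4855 0.0133 1.1603] 1.1602627953807243
[0.4855 0.0133 1.1603] 1.1602627953807243
[0.4855 0.0133 1.1603] 1.1602627953807243
[0.4855 0.0133 1.1603] 1.1602627953807243
[0.4855 0.0133 1.1603] 1.1602627953807243
jar [611.5 181.6  38.2 418.8 -31.6]
```

```bash
cat >> h.py <<'E'
from scipy.spatial.transform import Rotation as Ro
def down(yaw): # tool down; tool y axis (closing line) at world angle yaw deg
    y=np.array([np.cos(np.radians(yaw)),np.sin(np.radians(yaw)),0]); z=np.array([0,0,-1.]); return np.c_[np.cross(y,z),y,z]
def go(pos,yaw,frm=None): # prints row fractions
    s=observe(); p,R=(s["position"],s["tool_rot"]) if frm is None else frm
    best=None
    for k in(0,180):
        Rt=down(yaw+k); w=Ro.from_matrix(R.T@Rt).as_rotvec()
        if best is None or np.linalg.norm(w)<np.linalg.norm(best[1]): best=(R.T@(np.array(pos)-p)/.5,w/np.pi,Rt)
    d=np.linalg.norm(best[0])*.5; a=np.degrees(np.linalg.norm(best[1])*np.pi)
    print("row",np.round(best[0],4).tolist(),np.round(best[1],4).tolist(),"min rows %.1f %.1f"%(d/.05,a/8.59)); return np.array(pos),best[2]
def st():
    s=observe(); R=s["tool_rot"]; print("t %.1f"%s["time_s"],"pos",np.round(s["position"],4),"yaw %.1f"%np.degrees(np.arctan2(R[1,1],R[0,1])),"tilt",np.round(R[2,:2],4),"F",np.round(s["ft_force"],1),"w %.4f gf %.0f"%(s["grip_width"],s["gripper_force"]),"q",np.round(s["q"]))
E
python3 - <<'E'
from h import *
f=np.load("top0.npz");c=camera_params("top");P=cloud(c,f["d"]);p=f["p"].astype(int)
Z=np.where(f["d"]>.3,P[...,2],-1)
def roi(u0,v0,u1,v1,m): 
    k=np.zeros(Z.shape,np.uint8);k[v0:v1,u0:u1]=m[v0:v1,u0:u1]
    n,l,s,_=cv2.connectedComponentsWithStats(k);return P[l==1+np.argmax(s[1:,4])]
R,G,B=p[...,0],p[...,1],p[...,2]
cop=(R>G+25)&(R>B+30)
for n,b,m in (("bar",(285,230,380,270),(Z>.052)&(Z<.068)),("lug",(285,225,310,260),Z>.08),("stand",(255,160,390,205),(Z>.006)&(Z<.02)),("cradle",(400,250,445,292),(Z>.006)&(Z<.03)),("grip",(400,250,445,292),(Z>.035)&(Z<.07)),("bin",(415,175,485,245),(Z>.045)&(Z<.07)),("jar",(208,148,235,172),(Z>.04)&(Z<.07)),("core",(350,170,385,195),(Z>.04)&(Z<.06))):
    Q=roi(*b,m);print(n,len(Q),rect(Q),np.median(Q[:,2]),Q.mean(0))
go((.38,-.25,.25),45)
print(camera_params("wrist"))
E
```

```text
bar 655 [452.6  10.4  30.1 169.5  -6.6] 0.06080737454520969 [0.45268394 0.01005228 0.06081989]
lug 64 [466.  118.2  18.9  27.5  88.4] 0.09302261117293711 [0.46560028 0.11948165 0.09165473]
stand 2861 [649.   44.4  83.5 336.   -1.8] 0.012827626722368406 [0.64816918 0.04684136 0.01284693]
cradle 375 [ 384.3 -249.5   62.6   85.2   27.4] 0.012668082727008489 [ 0.38484262 -0.2458012   0.01335474]
grip 130 [ 383.4 -246.7   16.7   50.3   29.5] 0.05225847553108727 [ 0.38402196 -0.24586593  0.05070687]
bin 389 [ 567.6 -320.3  130.   150.9  -87.5] 0.05458051370427429 [ 0.56953345 -0.32281596  0.05387757]
jar 163 [710.8 342.6  37.5  39.8 -26.1] 0.060650249280830994 [0.70985682 0.34108188 0.06000579]
core 75 [645.5 -82.4  25.9  28.3  87.9] 0.050834692991866166 [ 0.64590289 -0.08244566  0.05067634]
row [0.5359, -0.3645, -0.0378] [-0.0002, -0.0004, -0.6358] min rows 6.5 13.3
{'K': array([[329.81476363,   0.        , 318.3525055 ],
       [  0.        , 329.81476363, 198.09688208],
       [  0.        ,   0.        ,   1.        ]]), 'k1': -0.055959302808593896, 'R': array([[ 0.3513063 , -0.93625912, -0.00165498],
       [-0.89272543, -0.33550314,  0.30079718],
       [-0.28217936, -0.1041945 , -0.9536867 ]]), 't': array([-0.5489743 , -0.03993663,  0.38086283])}
```

```bash
python3 - <<'E'
s=open("h.py").read()
s=s.replace("best is None or np.linalg.norm(w)<np.linalg.norm(best[1])","best is None or qq(yaw+k,pos)<qq(yaw+best[3],pos)").replace("/np.pi,Rt)","/np.pi,Rt,k)")
s=s.replace("def go(","def qq(y,pos): return abs((np.degrees(np.arctan2(pos[1],pos[0]))-y+180)%360-180)\ndef go(")
open("h.py","w").write(s)
from h import *
go((.36,-.235,.25),29.5)
E
```

```text
row [0.509, -0.4067, -0.0378] [-0.0002, -0.0004, -0.5497] min rows 6.5 11.5
```

```bash
R='[[0.509,-0.4067,-0.0378],[-0.0002,-0.0004,-0.5497]]'; python3 -m handwheel '[[[0.509,-0.4067,-0.0378],[0,0,-0.55]],[[0.509,-0.4067,-0.0378],[0,0,-0.55]],[[0.509,-0.4067,-0.0378],[0,0,-0.55]],[[0.509,-0.4067,-0.0378],[0,0,-0.55]],[[0.509,-0.4067,-0.0378],[0,0,-0.55]],[[0.509,-0.4067,-0.0378],[0,0,-0.55]],[[0.509,-0.4067,-0.0378],[0,0,-0.55]],[[0.509,-0.4067,-0.0378],[0,0,-0.55]],[[0.509,-0.4067,-0.0378],[0,0,-0.55]],[[0.509,-0.4067,-0.0378],[0,0,-0.55]]]' 1; python3 -c "
from h import *
st();go((.36,-.235,.25),29.5)"
```

```text
time_s: 1.1
position: [0.3601, -0.2348, 0.25]
tool_rot: [[-0.291, 0.957, -0.0], [0.957, 0.291, 0.0], [0.0, -0.0, -1.0]]
ft_force: [0.5, -0.1, -0.4]
grip_width: 0.0856
gripper_force: 0.0
t 1.1 pos [ 0.3601 -0.2348  0.25  ] yaw 16.9 tilt [ 0.0005 -0.0002] F [ 0.5 -0.1 -0.4] w 0.0856 gf 0 q [-49.   9.  90.  -0.  82. -66.]
row [-0.0004, -0.0003, 0.0001] [-0.0001, -0.0002, -0.07] min rows 0.0 1.5
```

```bash
python3 -m handwheel '[[[0,0,0],[0,0,-0.07]],[[0,0,0],[0,0,-0.07]],[[0,0,0],[0,0,-0.07]]]' >/dev/null; python3 - <<'E'
from h import *
st()
c=camera_params("wrist");p,d=get_image("wrist");cv2.imwrite("pics/w1.png",p[:,:,::-1])
np.savez("w1.npz",p=p,d=d)
P=cloud(c,d);Z=np.where(d>.05,P[...,2],-1)
def big(m):
    n,l,s,_=cv2.connectedComponentsWithStats(m.astype(np.uint8));return P[l==1+np.argmax(s[1:,4])]
box=(abs(P[...,0]-.384)<.07)&(abs(P[...,1]+.246)<.07)
print("tablez",np.median(Z[box&(Z<.005)&(Z>-.01)]))
for n,a,b in(("grip",.035,.07),("sole",.0135,.022),("cradle",.007,.03)):
    Q=big(box&(Z>a)&(Z<b));print(n,len(Q),rect(Q),np.round(Q.mean(0),4),np.percentile(Q[:,2],95))
E
```

```text
t 1.4 pos [ 0.3599 -0.2351  0.25  ] yaw 29.1 tilt [ 0.0006 -0.0002] F [ 0.1 -0.4  0.9] w 0.0857 gf 0 q [-49.   9.  90.  -0.  82. -78.]
tablez 0.0010411371173126853
grip 709 [ 384.8 -245.8   15.4   49.9   29.8] [ 0.3837 -0.244   0.0522] 0.05410079131285309
sole 1028 [ 384.8 -245.8   39.9   60.1   29.6] [ 0.3823 -0.2435  0.0171] 0.018508526887076857
cradle 1090 [ 384.3 -246.1   40.9   60.1   29.6] [ 0.3816 -0.2424  0.017 ] 0.01900674175489721
```

View pics/w1.png

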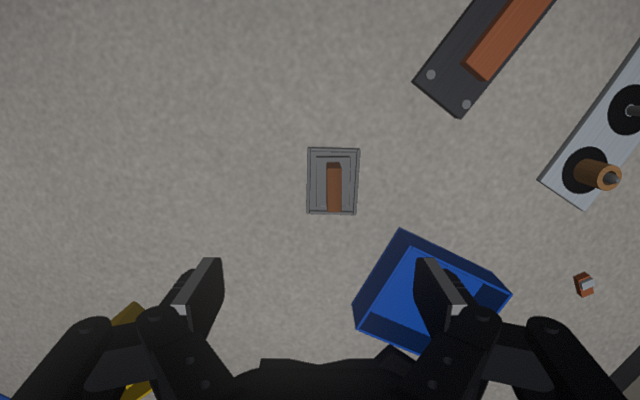

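The block's grip is at (333,187) and its tray around (332,181), with the bin at (430,285).

```bash
python3 - <<'E'
from h import *
f=go((.3848,-.2458,.1),29.7)
go((.3848,-.2458,.019),29.7)
E
```

```text
row [-0.043, 0.0332, 0.3001] [-0.0, -0.0002, -0.0039] min rows 3.0 0.1
row [-0.043, 0.0332, 0.4621] [-0.0, -0.0002, -0.0039] min rows 4.7 0.1
```

```bash
python3 -m handwheel '[[[-0.043,0.0332,0.1],[0,0,-0.003]],[[-0.043,0.0332,0.2],[0,0,-0.003]],[[-0.043,0.0332,0.28],[0,0,-0.003]],[[-0.043,0.0332,0.34],[0,0,-0.003]],[[-0.043,0.0332,0.38],[0,0,-0.003]],[[-0.043,0.0332,0.41],[0,0,-0.003]],[[-0.043,0.0332,0.44],[0,0,-0.003]],[[-0.043,0.0332,0.462],[0,0,-0.003]],[[-0.043,0.0332,0.462],[0,0,-0.003]]]' 1 >/dev/null; python3 -c "
from h import *
st()"
python3 -m handwheel '[[[0,0,0],[0,0,0]],[[0,0,0],[0,0,0]],[[0,0,0],[0,0,0]],[[0,0,0],[0,0,0]],[[0,0,0],[0,0,0]],[[0,0,0],[0,0,0]],[[0,0,0],[0,0,0]],[[0,0,0],[0,0,0]],[[0,0,0],[0,0,0]],[[0,0,0],[0,0,0]]]' 0 80 >/dev/null; python3 -c "
from h import *
st()"
```

```text
t 2.4 pos [ 0.3845 -0.2455  0.0181] yaw 29.5 tilt [ 0.0027 -0.0006] F [-0.4  0.3  0.7] w 0.0856 gf 0 q [-47.  30. 105.   0.  45. -77.]
t 3.4 pos [ 0.3852 -0.246   0.0197] yaw 29.6 tilt [-0.0008  0.0002] F [-0.1  0.3  5.9] w 0.0148 gf 79 q [-47.  30. 105.   0.  45. -77.]
```

```bash
python3 -m handwheel '[[[0,0,-0.03],[0,0,0]],[[0,0,-0.08],[0,0,0]],[[0,0,-0.15],[0,0,0]],[[0,0,-0.22],[0,0,0]],[[0,0,-0.3],[0,0,0]],[[0,0,-0.36],[0,0,0]],[[0,0,-0.42],[0,0,0]],[[0,0,-0.46],[0,0,0]],[[0,0,-0.46],[0,0,0]],[[0,0,-0.46],[0,0,0]]]' >/dev/null; python3 -c "
from h import *
st()
go((.40,.0,.25),-6.6)"
```

```text
t 4.3 pos [ 0.3846 -0.2456  0.2482] yaw 29.6 tilt [ 0.0013 -0.0003] F [ 0.2  0.3 -1.7] w 0.0150 gf 78 q [-47.  12.  86.  -0.  82. -77.]
row [0.4117, 0.2696, -0.0031] [-0.0002, -0.0004, 0.2013] min rows 4.9 4.2
```

```bash
python3 -m handwheel '[[[0.03,0.02,0],[0,0,0.015]],[[0.1,0.065,0],[0,0,0.05]],[[0.17,0.11,0],[0,0,0.085]],[[0.24,0.157,0],[0,0,0.12]],[[0.31,0.2,0],[0,0,0.15]],[[0.36,0.24,0],[0,0,0.18]],[[0.4,0.26,0],[0,0,0.195]],[[0.412,0.27,-0.003],[0,0,0.2013]],[[0.412,0.27,-0.003],[0,0,0.2013]],[[0.412,0.27,-0.003],[0,0,0.2013]]]' >/dev/null; python3 - <<'E'
from h import *
st()
c=camera_params("wrist");p,d=get_image("wrist");cv2.imwrite("pics/w2.png",p[:,:,::-1])
np.savez("w2.npz",p=p,d=d)
P=cloud(c,d);Z=np.where(d>.05,P[...,2],-1)
def big(m):
    n,l,s,_=cv2.connectedComponentsWithStats(m.astype(np.uint8));return P[l==1+np.argmax(s[1:,4])]
box=(abs(P[...,0]-.4526)<.1)&(abs(P[...,1]-.01)<.15)
print("tablez",np.median(Z[(Z<.005)&(Z>-.01)]))
for n,a,b in(("bar",.052,.07),("fix",.01,.025),("lug",.08,.1)):
    Q=big(box&(Z>a)&(Z<b));print(n,len(Q),rect(Q),np.round(Q.mean(0),4),np.median(Q[:,2]))
E
```

```text
t 5.3 pos [ 4.001e-01 -2.000e-04  2.497e-01] yaw -6.5 tilt [ 0.0002 -0.0021] F [ 0.8  0.  -1.2] w 0.0149 gf 78 q [-17.   6.  93.  -0.  81. -11.]
tablez 0.0009264347146114776
bar 4669 [453.5  10.5  30.4 170.4  -6.3] [0.4548 0.0206 0.0608] 0.060912619113601234
fix 6106 [453.9  11.2  70.6 239.   -6.4] [0.4549 0.0397 0.019 ] 0.018913076207403352
lug 753 [465.6 117.6  19.6  30.2  84.1] [0.465  0.1195 0.0909] 0.09318531117904946
```

View pics/w2.png

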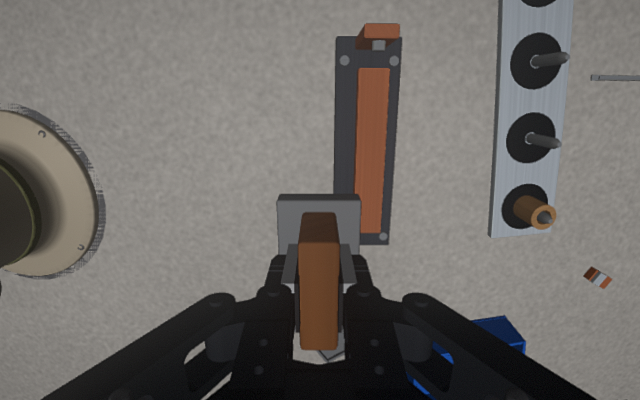

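The block is held with its sole front edge at (278–360,195). The bar runs from (373,68) to (370,232) and the lug is at (380,33).

```bash
python3 - <<'E'
from h import *
f=np.load("w2.npz");c=camera_params("wrist");P=cloud(c,f["d"]);s=observe()
L=(P-s["position"])@s["tool_rot"]  # tool coords
k=np.zeros(P.shape[:2],bool);k[190:360,270:370]=True
m=k&(f["d"]>.05)&(L[...,2]>-.01)&(L[...,2]<.015)&(abs(L[...,1])<.03)
Q=L[m];print("sole tool x,y,z min/max",np.percentile(Q,[1,50,99],0).round(4).tolist())
A=np.c_[Q[:,:2],np.ones(len(Q))];co=np.linalg.lstsq(A,Q[:,2],rcond=None)[0];print("plane tilt deg",np.degrees(co[:2]),co[2],len(Q))
m=k&(L[...,2]<-.015)&(L[...,2]>-.045)&(abs(L[...,1])<.012)&(f["d"]>.05)
Q=L[m];print("grip",np.percentile(Q,[1,50,99],0).round(4).tolist())
h=go((.4593,.0652,.11),-6.4)
go((.4593,.0652,.078),-6.4,h)
E
```

```text
sole tool x,y,z min/max [[0.0035, -0.02, -0.0095], [0.024, -0.0007, 0.0028], [0.0301, 0.0192, 0.0131]]
plane tilt deg [9.95353895 0.11472793] -0.0011537334581184842 3607
grip [[-0.0228, -0.0114, -0.0437], [0.0083, -0.0003, -0.0331], [0.0252, 0.0114, -0.0164]]
row [0.144, 0.1028, 0.2797] [-0.0005, -0.0, -0.001] min rows 3.3 0.0
row [0.0, 0.0, 0.064] [0.0, 0.0, 0.0] min rows 0.6 0.0
```

```bash
python3 -m handwheel '[[[0.04,0.028,0],[0,0,0]],[[0.09,0.065,0],[0,0,0]],[[0.13,0.09,0],[0,0,0]],[[0.144,0.1028,0.05],[0,0,-0.001]],[[0.144,0.1028,0.12],[0,0,-0.001]],[[0.144,0.1028,0.19],[0,0,-0.001]],[[0.144,0.1028,0.25],[0,0,-0.001]],[[0.144,0.1028,0.28],[0,0,-0.001]],[[0.144,0.1028,0.28],[0,0,-0.001]],[[0.144,0.1028,0.28],[0,0,-0.001]]]' >/dev/null; python3 - <<'E'
from h import *
st(); go((.4593,.0652,.08),-6.4)
E
```

```text
t 6.4 pos [0.4601 0.0649 0.111 ] yaw -6.5 tilt [-0.0001  0.    ] F [ 1.   0.6 -1.7] w 0.0150 gf 78 q [-7. 21. 98. -0. 61. -0.]
row [0.0003, -0.0016, 0.062] [0.0, 0.0, -0.0003] min rows 0.6 0.0
```

```bash
python3 -m handwheel '[[[0.0003,-0.0016,0.03],[0,0,0]],[[0.0003,-0.0016,0.062],[0,0,0]],[[0.0003,-0.0016,0.067],[0,0,0]],[[0.0003,-0.0016,0.072],[0,0,0]],[[0.0003,-0.0016,0.076],[0,0,0]],[[0.0003,-0.0016,0.076],[0,0,0]],[[0.0003,-0.0016,0.076],[0,0,0]]]' >/dev/null; python3 - <<'E'
from h import *
st(); go((.4593,.0652,.066),-6.4)
E
```

```text
t 7.1 pos [0.4595 0.0656 0.0734] yaw -6.4 tilt [-0.0002  0.0018] F [ 1.  -2.2  3. ] w 0.0149 gf 79 q [ -7.  25. 101.  -0.  54.  -0.]
row [-0.0008, -0.0004, 0.0149] [0.0006, 0.0001, -0.0001] min rows 0.1 0.0
```

```bash
python3 -m handwheel '[[[-0.0008,0,0.003],[0,0,0]],[[-0.0008,0,0.006],[0,0,0]],[[-0.0008,0,0.009],[0,0,0]],[[-0.0008,0,0.012],[0,0,0]],[[-0.0008,0,0.014],[0,0,0]],[[-0.0008,0,0.014],[0,0,0]],[[-0.0008,0,0.014],[0,0,0]]]' >/dev/null; python3 - <<'E'
from h import *
st()
c=camera_params("wrist");p,d=get_image("wrist");np.savez("w3.npz",p=p,d=d)
P=cloud(c,d);Z=np.where(d>.05,P[...,2],-1)
u=np.array([.1115,.9938]);w=P[...,:2]-[.4532,.0105];a=w@u;b=w@[.9938,-.1115]
for lo,hi in((-.09,-.03),(-.08,.02)):
    m=(abs(b)<.012)&(a>lo)&(a<hi)&(Z>.03)&(Z<.065);print("bar z",m.sum(),np.median(Z[m]) if m.any() else 0)
m=(abs(b)<.033)&(abs(a)<.12)&(Z>.012)&(Z<.024);print("plate",np.median(Z[m]))
p2,d2=get_image("top");c=camera_params("top");P=cloud(c,d2);Z=np.where(d2>.05,P[...,2],-1);w=P[...,:2]-[.4532,.0105];a=w@u;b=w@[.9938,-.1115]
m=(abs(b)<.012)&(a>-.08)&(a<.1)&(Z>.03)&(Z<.065);print("top bar z",m.sum(),np.median(Z[m]) if m.any() else 0)
E
```

```text
t 7.8 pos [0.4595 0.0655 0.066 ] yaw -6.4 tilt [0.0004 0.0016] F [0.9 2.9 6.5] w 0.0149 gf 79 q [ -7.  25. 101.   0.  53.  -0.]
bar z 0 0
bar z 553 0.05122144473248283
plate 0.018974798200352954
top bar z 182 0.051131587621536266
```

```bash
python3 -m handwheel '[[[-0.004,0,0],[0,0,0]],[[-0.014,0,0],[0,0,0]],[[-0.026,0,0],[0,0,0]],[[-0.038,0,0],[0,0,0]],[[-0.05,0,0],[0,0,0]],[[-0.062,0,0],[0,0,0]],[[-0.074,0,0],[0,0,0]],[[-0.086,0,0],[0,0,0]],[[-0.098,0,0],[0,0,0]],[[-0.11,0,0],[0,0,0]]]' >/dev/null; python3 - <<'E'
from h import *
st();go((.4470,-.0442,.066),-6.4)
s=observe();w=s["position"][:2]-[.4532,.0105];print("a,b",w@[.1115,.9938],w@[.9938,-.1115])
E
```

```text
t 8.9 pos [0.4529 0.011  0.0659] yaw -6.4 tilt [0.0009 0.0005] F [0.7 4.3 7.6] w 0.0147 gf 79 q [-14.  24. 103.   0.  52.  -7.]
row [-0.111, 0.0006, -0.0003] [0.0001, -0.0003, -0.0001] min rows 1.1 0.0
a,b 0.0004463566588649373 -0.00033482593563835663
```

```bash
python3 -m handwheel '[[[-0.012,0,-0.0004],[0,0,0]],[[-0.024,0,-0.0004],[0,0,0]],[[-0.036,0,-0.0004],[0,0,0]],[[-0.048,0,-0.0004],[0,0,0]],[[-0.06,0,-0.0004],[0,0,0]],[[-0.072,0,-0.0004],[0,0,0]],[[-0.085,0,-0.0004],[0,0,0]],[[-0.099,0,-0.0004],[0,0,0]],[[-0.11,0,-0.0004],[0,0,0]],[[-0.11,0,-0.0004],[0,0,0]]]' >/dev/null; python3 - <<'E'
from h import *
st()
s=observe();w=s["position"][:2]-[.4532,.0105];print("a,b",w@[.1115,.9938],w@[.9938,-.1115])
u=np.array([.1115,.9938])
for n in("wrist","top"):
    c=camera_params(n);p,d=get_image(n);P=cloud(c,d);Z=np.where(d>.05,P[...,2],-1);w=P[...,:2]-[.4532,.0105];a=w@u;b=w@[.9938,-.1115]
    m=(abs(b)<.012)&(a>-.02)&(a<.1)&(Z>.03)&(Z<.056);print(n,"bar z",m.sum(),np.median(Z[m]), "sole +y edge vs +y bar end: bar a max",np.percentile(a[m],99.5))
    m=(abs(b)<.019)&(abs(b)>.011)&(abs(a)<.12)&(Z>.058)&(Z<.07);print(" sole top",m.sum(),np.percentile(a[m],[.5,99.5]) if m.any() else 0)
    cv2.imwrite(f"pics/far_{n}.png",p[:,:,::-1])
p,d=get_image("scene");cv2.imwrite("pics/far_scene.png",cv2.resize(p[130:270,180:420,::-1],None,fx=3,fy=3))
E
```

```text
t 9.9 pos [ 0.4466 -0.0443  0.066 ] yaw -6.4 tilt [-0.0001  0.    ] F [-0.9 -1.2  6.5] w 0.0149 gf 79 q [-21.  24. 104.  -0.  52. -14.]
a,b -0.05521005007103253 -0.0004367710798427703
wrist bar z 9517 0.051327425393064494 sole +y edge vs +y bar end: bar a max 0.06128883648155119
 sole top 1711 [-0.05248683 -0.0250115 ]
top bar z 203 0.051029393574077056 sole +y edge vs +y bar end: bar a max 0.08410448974554208
 sole top 0 0
```

View pics/far_scene.png

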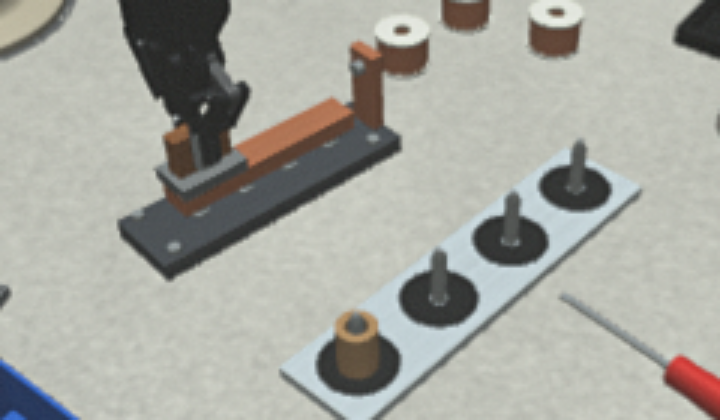

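The block sits at the bar's far end, around (180,190) in the crop, flat and flush. Next is the sweep back.

```bash
python3 -m handwheel '[[[0.004,0.0008,0],[0,0,0]],[[0.014,0.0008,0],[0,0,0]],[[0.026,0.0008,0],[0,0,0]],[[0.038,0.0008,0],[0,0,0]],[[0.05,0.0008,0],[0,0,0]],[[0.062,0.0008,0],[0,0,0]],[[0.074,0.0008,0],[0,0,0]],[[0.086,0.0008,0],[0,0,0]],[[0.098,0.0008,0],[0,0,0]],[[0.11,0.0008,0],[0,0,0]]]' >/dev/null; python3 - <<'E'
from h import *
st();go((.4593,.0652,.066),-6.4)
E
```

```text
t 11.1 pos [0.4536 0.0101 0.0662] yaw -6.4 tilt [-0.0015  0.0011] F [-0.4 -4.6  6.9] w 0.0149 gf 80 q [-14.  24. 103.  -0.  52.  -7.]
row [0.1107, -0.001, 0.0002] [0.0003, 0.0005, 0.0] min rows 1.1 0.0
```

```bash
python3 -m handwheel '[[[0.012,0,0],[0,0,0]],[[0.024,0,0],[0,0,0]],[[0.036,0,0],[0,0,0]],[[0.048,0,0],[0,0,0]],[[0.06,0,0],[0,0,0]],[[0.072,0,0],[0,0,0]],[[0.085,0,0],[0,0,0]],[[0.099,0,0],[0,0,0]],[[0.11,0,0],[0,0,0]],[[0.1105,0,0],[0,0,0]]]' >/dev/null; python3 - <<'E'
from h import *
st()
s=observe();w=s["position"][:2]-[.4532,.0105];print("a,b",w@[.1115,.9938],w@[.9938,-.1115])
u=np.array([.1115,.9938])
for n in("wrist",):
    c=camera_params(n);p,d=get_image(n);P=cloud(c,d);Z=np.where(d>.05,P[...,2],-1);w=P[...,:2]-[.4532,.0105];a=w@u;b=w@[.9938,-.1115]
    m=(abs(b)<.019)&(abs(b)>.011)&(abs(a)<.12)&(Z>.058)&(Z<.07);print(" sole top",m.sum(),np.percentile(a[m],[.5,99.5]) if m.any() else 0)
c=camera_params("top");p,d=get_image("top");P=cloud(c,d);Z=np.where(d>.05,P[...,2],-1);w=P[...,:2]-[.4532,.0105];a=w@u;b=w@[.9938,-.1115]
m=(abs(b)<.012)&(a>-.08)&(a<.1)&(Z>.03)&(Z<.056);print("bar z",m.sum(),np.median(Z[m]))
E
```

```text
t 12.1 pos [0.4597 0.0655 0.0662] yaw -6.4 tilt [-0.0008  0.001 ] F [-0.4 -1.7  6.1] w 0.0148 gf 80 q [ -7.  25. 101.  -0.  53.  -0.]
a,b 0.055414290975646124 0.00034391272817309824
 sole top 1754 [0.05826046 0.11841993]
bar z 182 0.051533145555214294
```

```bash
python3 -m handwheel '[[[0,0,-0.01],[0,0,0]],[[0,0,-0.03],[0,0,0]],[[0,0,-0.08],[0,0,0]],[[0,0,-0.14],[0,0,0]],[[0,0,-0.18],[0,0,0]],[[0,0,-0.2],[0,0,0]],[[0,0,-0.2],[0,0,0]]]' >/dev/null; python3 - <<'E'
from h import *
st();h=go((.3848,-.2458,.12),29.6);go((.3848,-.2458,.0205),29.6,h)
E
```

```text
t 12.8 pos [0.4593 0.0655 0.1667] yaw -6.4 tilt [-0.0001  0.0011] F [ 1.4 -0.2 -1.6] w 0.0149 gf 78 q [-7. 17. 94. -0. 69. -0.]
row [-0.6354, -0.0787, 0.0933] [0.0003, 0.0001, -0.2001] min rows 6.5 4.2
row [0.0, 0.0, 0.199] [0.0, 0.0, 0.0] min rows 2.0 0.0
```

```bash
python3 -m handwheel '[[[-0.03,-0.004,0],[0,0,-0.01]],[[-0.1,-0.012,0],[0,0,-0.03]],[[-0.18,-0.022,0],[0,0,-0.057]],[[-0.27,-0.033,0],[0,0,-0.085]],[[-0.36,-0.045,0],[0,0,-0.113]],[[-0.45,-0.056,0],[0,0,-0.142]],[[-0.53,-0.066,0.02],[0,0,-0.167]],[[-0.59,-0.073,0.05],[0,0,-0.186]],[[-0.625,-0.0775,0.08],[0,0,-0.197]],[[-0.6354,-0.0787,0.093],[0,0,-0.2]]]' >/dev/null;python3 -m handwheel '[[[0,0,0],[0,0,0]],[[0,0,0],[0,0,0]]]' >/dev/null; python3 - <<'E'
from h import *
st();go((.3848,-.2458,.0205),29.6)
E
```

```text
t 14.1 pos [ 0.3849 -0.2448  0.1194] yaw 29.6 tilt [ 0.001 -0.   ] F [-0.4  0.2 -1.2] w 0.0151 gf 78 q [-47.  20.  99.   0.  61. -77.]
row [-0.0018, -0.0011, 0.1978] [-0.0, -0.0003, -0.0001] min rows 2.0 0.0
```

```bash
python3 -m handwheel '[[[-0.001,-0.001,0.03],[0,0,0]],[[-0.001,-0.001,0.08],[0,0,0]],[[-0.001,-0.001,0.13],[0,0,0]],[[-0.001,-0.001,0.16],[0,0,0]],[[-0.001,-0.001,0.18],[0,0,0]],[[-0.001,-0.001,0.192],[0,0,0]],[[-0.001,-0.001,0.198],[0,0,0]],[[-0.001,-0.001,0.199],[0,0,0]],[[-0.001,-0.001,0.199],[0,0,0]]]' >/dev/null; python3 - <<'E'
from h import *
st()
E
```

```text
t 14.9 pos [ 0.3848 -0.2466  0.0204] yaw 29.6 tilt [-0.0009  0.0002] F [-0.1 -0.2 -2.2] w 0.0149 gf 78 q [-48.  29. 105.   0.  45. -77.]
```

```bash
python3 -m handwheel '[[[0,0,0.001],[0,0,0]],[[0,0,0.002],[0,0,0]],[[0,0,0.002],[0,0,0]]]' | grep force
python3 -m handwheel '[[[0,0,0],[0,0,0]],[[0,0,0],[0,0,0]],[[0,0,0],[0,0,0]],[[0,0,0],[0,0,0]],[[0,0,0],[0,0,0]],[[0,0,-0.05],[0,0,0]],[[0,0,-0.15],[0,0,0]],[[0,0,-0.25],[0,0,0]],[[0,0,-0.35],[0,0,0]],[[0,0,-0.35],[0,0,0]]]' 1 >/dev/null; python3 - <<'E'
from h import *
st();
c=camera_params("wrist");p,d=get_image("wrist")
P=cloud(c,d);Z=np.where(d>.05,P[...,2],-1)
def big(m):
    n,l,s,_=cv2.connectedComponentsWithStats(m.astype(np.uint8));return P[l==1+np.argmax(s[1:,4])]
box=(abs(P[...,0]-.384)<.07)&(abs(P[...,1]+.246)<.07)
for n,a,b in(("grip",.035,.07),("sole",.0135,.022),("cradle",.007,.0125)):
    Q=big(box&(Z>a)&(Z<b));print(n,len(Q),rect(Q),np.round(np.median(Q,0),4))
go((.646,-.082,.2),0)
c=camera_params("top");p,d=get_image("top");np.savez("top1.npz",p=p,d=d)
P=cloud(c,d);Z=np.where(d>.05,P[...,2],-1)
for x,y in((.503,.3475),(.406,.327),(.411,.227)):
    m=(abs(P[...,0]-x)<.05)&(abs(P[...,1]-y)<.05)&(Z>.03)&(Z<.05);print(m.sum(),rect(P[m]))
E
```

```text
ft_force: [-1.5, 1.2, 6.3]
gripper_force: 79.7
t 16.2 pos [ 0.3863 -0.2481  0.1998] yaw 29.6 tilt [-0.0117  0.0027] F [-0.4 -0.6 -1.1] w 0.0854 gf 0 q [-48.  14.  92.   0.  74. -77.]
grip 994 [ 384.3 -246.2   15.9   49.5   29.6] [ 0.3833 -0.2445  0.0528]
sole 1393 [ 384.5 -246.6   40.    60.1   29.7] [ 0.382  -0.2425  0.017 ]
cradle 1048 [ 385.3 -247.5   62.2   82.3   27.5] [ 0.3823 -0.242   0.0107]
row [0.0297, 0.6165, -0.0062] [0.001, 0.0018, 0.1644] min rows 6.2 3.4
233 [5.030e+02 3.473e+02 4.910e+01 4.970e+01 2.000e-01]
242 [4.056e+02 3.270e+02 4.870e+01 5.010e+01 1.000e-01]
236 [411.  227.2  48.8  51.5  44.7]
```

```bash
python3 - <<'E'
from h import *
go((.6,0.0,.28),-1.8)
E
```

```text
row [0.2155, 0.618, -0.1711] [0.0003, 0.0005, 0.1744] min rows 6.8 3.7
```

```bash
python3 -m handwheel '[[[0.21,0.61,-0.16],[0,0,0.174]],[[0.21,0.61,-0.16],[0,0,0.174]],[[0.21,0.61,-0.16],[0,0,0.174]],[[0.21,0.61,-0.16],[0,0,0.174]],[[0.21,0.61,-0.16],[0,0,0.174]],[[0.21,0.61,-0.16],[0,0,0.174]],[[0.21,0.61,-0.16],[0,0,0.174]],[[0.21,0.61,-0.16],[0,0,0.174]],[[0.21,0.61,-0.16],[0,0,0.174]],[[0.21,0.61,-0.16],[0,0,0.174]]]' >/dev/null; python3 - <<'E'
from h import *
st()
c=camera_params("wrist");p,d=get_image("wrist");cv2.imwrite("pics/w4.png",p[:,:,::-1]);np.savez("w4.npz",p=p,d=d)
P=cloud(c,d);Z=np.where(d>.05,P[...,2],-1)
box=(abs(P[...,0]-.65)<.07)&(abs(P[...,1]-.045)<.2)
def comps(m,mn):
    n,l,s,_=cv2.connectedComponentsWithStats(m.astype(np.uint8))
    return [P[l==i] for i in range(1,n) if s[i,4]>mn]
for Q in comps(box&(Z>.058)&(Z<.07),6): print("spindle tip",len(Q),np.round(Q.mean(0),4))
for Q in comps(box&(Z>.044)&(Z<.056),30): print("core top",len(Q),rect(Q),np.round(Q.mean(0),4))
for Q in comps(box&(Z>.006)&(Z<.02),500): print("stand",len(Q),rect(Q),np.round(np.median(Q,0),4))
E
```

```text
t 17.4 pos [ 0.5972 -0.0053  0.2723] yaw -1.8 tilt [ 0.0002 -0.0033] F [-1.3 -0.8 -0.4] w 0.0853 gf 0 q [-12.  25.  62.  -0.  93. -10.]
spindle tip 70 [0.6493 0.0872 0.0609]
spindle tip 52 [0.6488 0.0032 0.061 ]
spindle tip 43 [ 0.6475 -0.0815  0.0613]
core top 422 [647.7 -82.3  29.5  29.6  51. ] [ 0.6474 -0.0809  0.0505]
stand 15154 [649.7  25.2  80.4 293.8  -0.9] [0.6484 0.0516 0.0131]
```

View pics/w4.png

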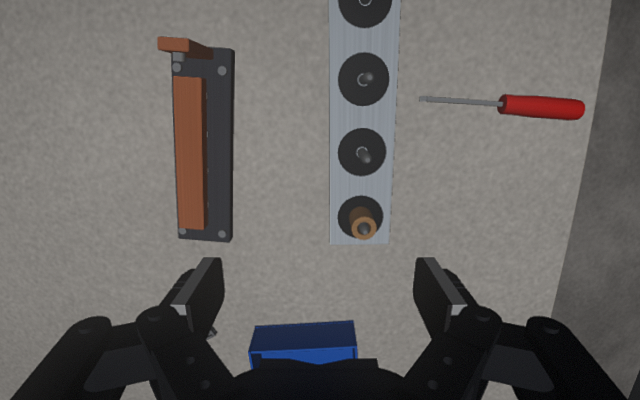

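The core is at (363,225) on its spindle. The free spindles are at (363,155), (366,78) and (365,0), and the driver's tip at (420,98) is clear of the stand.

```bash
python3 - <<'E'
from h import *
for f,n in(("w4.npz","wrist"),("top1.npz","top")):
    z=np.load(f);p=z["p"].astype(int);c=camera_params(n)
    D=(p.max(2)<60).astype(np.uint8)
    v,u=np.mgrid[:400,:640];X=plane(c,np.c_[u.ravel(),v.ravel()],.0125).reshape(400,640,3)
    for y in(-.082,.003,.087,.172):
        m=(np.hypot(X[...,0]-.648,X[...,1]-y)<.032)&(D>0)
        if m.sum()<20: continue
        cc,r=cv2.minEnclosingCircle((X[m][:,:2]*1000).astype(np.float32));print(n,y,m.sum(),np.round(cc,1),round(r,1))
go((.6472,-.082,.12),-1)
h=go((.6472,-.082,.025),-1)
E
```

```text
wrist -0.082 800 [647.6 -83. ] 29.1
wrist 0.003 1558 [649.2   2.3] 29.2
wrist 0.087 1926 [650.9  87.3] 29.2
wrist 0.172 1071 [651.6 168.6] 27.8
top -0.082 205 [646.8 -82.9] 28.9
top 0.003 278 [648.2   2.4] 28.9
top 0.087 277 [649.8  87.1] 28.8
top 0.172 269 [651.5 172.1] 29.0
row [-0.1495, 0.1058, 0.3052] [-0.0008, -0.0001, -0.0045] min rows 3.6 0.1
row [-0.1495, 0.1063, 0.4952] [-0.0008, -0.0001, -0.0045] min rows 5.3 0.1
```

```bash
python3 -m handwheel '[[[-0.1,0.07,0.05],[0,0,0]],[[-0.148,0.106,0.14],[0,0,-0.004]],[[-0.151,0.107,0.22],[0,0,-0.0045]],[[-0.151,0.107,0.3],[0,0,-0.0045]],[[-0.151,0.107,0.37],[0,0,-0.0045]],[[-0.151,0.107,0.43],[0,0,-0.0045]],[[-0.151,0.107,0.475],[0,0,-0.0045]],[[-0.151,0.107,0.495],[0,0,-0.0045]],[[-0.151,0.107,0.495],[0,0,-0.0045]]]' 1 >/dev/null; python3 -c "
from h import *
st()"
python3 -m handwheel '[[[0,0,0],[0,0,0]],[[0,0,0],[0,0,0]],[[0,0,0],[0,0,0]],[[0,0,0],[0,0,0]],[[0,0,0],[0,0,0]],[[0,0,0],[0,0,0]],[[0,0,0],[0,0,0]],[[0,0,0],[0,0,0]]]' 0 25 >/dev/null; python3 -c "
from h import *
st()"
```

```text
t 18.3 pos [ 0.6481 -0.0824  0.0254] yaw -1.0 tilt [ 0.0007 -0.0026] F [-0.1 -0.5  0.4] w 0.0853 gf 0 q [-18.  43.  71.  -0.  66. -17.]
t 19.1 pos [ 0.6495 -0.0817  0.0273] yaw -0.9 tilt [-0.0004  0.0012] F [-0.5  0.4  5.6] w 0.0285 gf 25 q [-18.  43.  71.  -0.  66. -17.]
```

```bash
python3 -m handwheel '[[[0,0,-0.02],[0,0,0]],[[0,0,-0.06],[0,0,0]],[[0,0,-0.12],[0,0,0]],[[0,0,-0.18],[0,0,0]],[[0,0,-0.23],[0,0,0]],[[0,0,-0.25],[0,0,0]],[[0,0,-0.25],[0,0,0]]]'; python3 - <<'E'
from h import *
st();h=go((.567,-.320,.14),2.5);go((.567,-.320,.04),2.5,h)
E
```

```text
time_s: 19.8
position: [0.6495, -0.0817, 0.1527]
tool_rot: [[0.016, 1.0, 0.002], [1.0, -0.016, -0.001], [-0.001, 0.002, -1.0]]
ft_force: [0.3, -0.4, -0.4]
grip_width: 0.0285
gripper_force: 24.8
t 19.8 pos [ 0.6495 -0.0817  0.1527] yaw -0.9 tilt [-0.0007  0.0024] F [ 0.3 -0.4 -0.4] w 0.0285 gf 25 q [-18.  36.  63.   0.  81. -17.]
row [-0.4792, -0.1575, 0.0254] [0.0008, 0.0002, -0.019] min rows 5.1 0.4
row [0.0, 0.0, 0.2] [0.0, 0.0, 0.0] min rows 2.0 0.0
```

```bash
python3 -m handwheel '[[[-0.05,-0.016,0],[0,0,0]],[[-0.14,-0.045,0],[0,0,-0.005]],[[-0.24,-0.08,0],[0,0,-0.01]],[[-0.34,-0.11,0],[0,0,-0.015]],[[-0.43,-0.14,0.01],[0,0,-0.019]],[[-0.479,-0.157,0.04],[0,0,-0.019]],[[-0.479,-0.157,0.11],[0,0,-0.019]],[[-0.479,-0.157,0.18],[0,0,-0.019]],[[-0.479,-0.157,0.22],[0,0,-0.019]],[[-0.479,-0.157,0.22],[0,0,-0.019]]]'
python3 -m handwheel '[[[0,0,0],[0,0,0]],[[0,0,0],[0,0,0]],[[0,0,0],[0,0,0]],[[0,0,-0.05],[0,0,0]],[[0,0,-0.14],[0,0,0]],[[0,0,-0.24],[0,0,0]],[[0,0,-0.34],[0,0,0]],[[0,0,-0.4],[0,0,0]],[[0,0,-0.4],[0,0,0]]]' 0.6 >/dev/null
python3 - <<'E'
from h import *
st();
c=camera_params("top");p,d=get_image("top")
P=cloud(c,d);Z=np.where(d>.05,P[...,2],-1)
for x,y in((.503,.3475),(.406,.327),(.411,.227)):
    m=(abs(P[...,0]-x)<.07)&(abs(P[...,1]-y)<.05)&(Z>.03)&(Z<.05);print(m.sum(),rect(P[m]))
cv2.imwrite("pics/s5.png",get_image("scene")[0][:,:,::-1])
go((.40,.19,.27),-60)
E
```

```text
time_s: 20.8
position: [0.5648, -0.3183, 0.0367]
tool_rot: [[-0.043, 0.999, -0.007], [0.999, 0.043, 0.006], [0.006, -0.007, -1.0]]
ft_force: [-0.0, 0.7, -0.1]
grip_width: 0.0282
gripper_force: 24.8
t 21.7 pos [ 0.5679 -0.3205  0.2478] yaw 2.5 tilt [-0.0075  0.0083] F [0.2 0.2 0.2] w 0.0514 gf 0 q [-40.  32.  55.   0.  93. -42.]
234 [5.030e+02 3.475e+02 4.910e+01 5.120e+01 4.000e-01]
240 [4.058e+02 3.272e+02 4.860e+01 5.120e+01 2.000e-01]
239 [411.  227.3  49.1  50.4  46.2]
row [1.0328, -0.2885, -0.0571] [0.0004, 0.0001, 0.3472] min rows 10.7 7.3
```

View pics/s5.png

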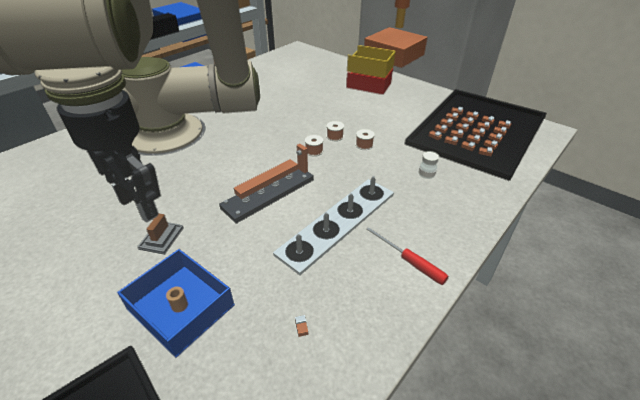

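The core stands in the bin at (176,297) and all four spindles are free.

```bash
python3 - <<'E'
from h import *
go((.40,.14,.25),0)
E
```

```text
row [0.933, -0.293, -0.017] [0.0003, 0.0003, 0.0139] min rows 9.8 0.3
```

```bash
python3 -m handwheel '[[[0.933,-0.293,-0.017],[0,0,0.0139]],[[0.933,-0.293,-0.017],[0,0,0.0139]],[[0.933,-0.293,-0.017],[0,0,0.0139]],[[0.933,-0.293,-0.017],[0,0,0.0139]],[[0.933,-0.293,-0.017],[0,0,0.0139]],[[0.933,-0.293,-0.017],[0,0,0.0139]],[[0.933,-0.293,-0.017],[0,0,0.0139]],[[0.933,-0.293,-0.017],[0,0,0.0139]],[[0.933,-0.293,-0.017],[0,0,0.0139]],[[0.933,-0.293,-0.017],[0,0,0.0139]]]' 1 >/dev/null
python3 -m handwheel '[[[0,0,0],[0,0,0]],[[0,0,0],[0,0,0]]]' >/dev/null
cat >> h.py <<'E'
def reels(cams=("wrist","top"),zt=.039):
    out={}
    for n in cams:
        c=camera_params(n);p,d=get_image(n);P=cloud(c,d);Z=np.where(d>.05,P[...,2],-1)
        m=((abs(Z-zt)<.008)&(P[...,0]<.6)&(P[...,0]>.3)&(P[...,1]>.14)&(P[...,1]<.5)&(p.min(2)>100)).astype(np.uint8)
        k,l,s,_=cv2.connectedComponentsWithStats(m)
        for i in range(1,k):
            if s[i,4]>100:
                Q=P[l==i];cc,r=cv2.minEnclosingCircle((Q[:,:2]*1000).astype(np.float32));print(n,s[i,4],np.round(cc,1),"r %.1f"%r,"z %.4f"%np.median(Q[:,2]))
        out[n]=p
    return out
E
python3 - <<'E'
from h import *
st();o=reels();cv2.imwrite("pics/w6.png",o["wrist"][:,:,::-1])
h=go((.411,.227,.12),0);go((.411,.227,.005),0)
E
```

```text
t 23.0 pos [0.3995 0.1402 0.2491] yaw 0.1 tilt [-0.0004 -0.0018] F [-0.1 -1.   0.8] w 0.0852 gf 0 q [ 3.  8. 91. -0. 81.  3.]
wrist 116 [407.9 305.9] r 14.0 z 0.0389
wrist 1901 [412.2 227.6] r 26.0 z 0.0390
top 230 [501.4 347.5] r 26.5 z 0.0387
top 113 [419.3 230.1] r 23.8 z 0.0393
top 119 [408.6 328.2] r 25.9 z 0.0390
row [0.1758, 0.0217, 0.2584] [-0.0004, 0.0001, -0.0003] min rows 3.1 0.0
row [0.1758, 0.022, 0.4884] [-0.0004, 0.0001, -0.0003] min rows 5.2 0.0
```

View pics/w6.png

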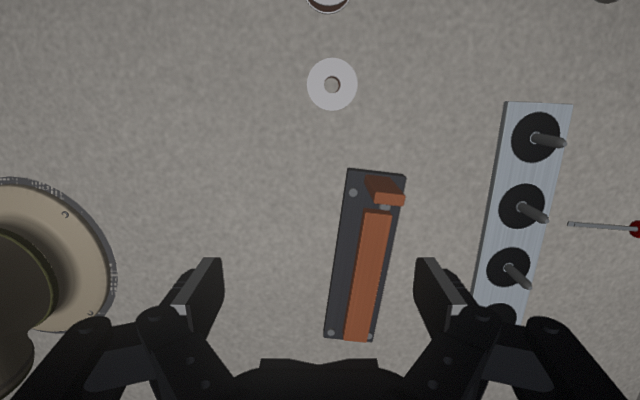

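```bash
python3 -m handwheel '[[[0.08,0.01,0.02],[0,0,0]],[[0.177,0.024,0.09],[0,0,0]],[[0.177,0.024,0.18],[0,0,0]],[[0.177,0.024,0.27],[0,0,0]],[[0.177,0.024,0.35],[0,0,0]],[[0.177,0.024,0.42],[0,0,0]],[[0.177,0.024,0.47],[0,0,0]],[[0.177,0.024,0.488],[0,0,0]],[[0.177,0.024,0.488],[0,0,0]],[[0.177,0.024,0.488],[0,0,0]]]' 1 >/dev/null; python3 -c "
from h import *
st()"
python3 -m handwheel '[[[0,0,0],[0,0,0]],[[0,0,0],[0,0,0]],[[0,0,0],[0,0,0]],[[0,0,0],[0,0,0]],[[0,0,0],[0,0,0]],[[0,0,0],[0,0,0]]]' 0 50 >/dev/null; python3 -c "
from h import *
st()"
python3 -m handwheel '[[[0,0,-0.02],[0,0,0]],[[0,0,-0.06],[0,0,0]],[[0,0,-0.12],[0,0,0]],[[0,0,-0.19],[0,0,0]],[[0,0,-0.26],[0,0,0]],[[0,0,-0.3],[0,0,0]],[[0,0,-0.3],[0,0,0]]]' >/dev/null; python3 -c "
from h import *
st();go((.6488,.0023,.12),-1)"

```

```text
t 24.1 pos [0.413  0.2281 0.0067] yaw -0.1 tilt [0.0003 0.0014] F [0.  0.1 0.1] w 0.0853 gf 0 q [ 14.  32. 104.  -0.  45.  15.]
t 24.7 pos [0.4126 0.2285 0.0072] yaw 0.0 tilt [0.0003 0.0021] F [-1.6 -1.3 10.1] w 0.0507 gf 51 q [ 15.  32. 104.  -0.  45.  15.]
t 25.4 pos [0.4129 0.2287 0.1587] yaw 0.0 tilt [0.0015 0.0056] F [ 0.2  0.3 -3.6] w 0.0509 gf 53 q [15. 18. 93.  0. 68. 15.]
row [-0.453, 0.4712, 0.0793] [0.0018, -0.0005, 0.0056] min rows 6.6 0.1
```

```bash
python3 -m handwheel '[[[-0.03,0.03,0],[0,0,0]],[[-0.09,0.094,0],[0,0,0.001]],[[-0.16,0.166,0],[0,0,0.002]],[[-0.23,0.24,0],[0,0,0.003]],[[-0.3,0.312,0],[0,0,0.004]],[[-0.37,0.385,0],[0,0,0.005]],[[-0.42,0.437,0],[0,0,0.0056]],[[-0.453,0.471,0.03],[0,0,0.0056]],[[-0.453,0.471,0.06],[0,0,0.0056]],[[-0.453,0.471,0.079],[0,0,0.0056]]]' >/dev/null
python3 -m handwheel '[[[0,0,0],[0,0,0]],[[0,0,0],[0,0,0]]]' >/dev/null
cat >> h.py <<'E'
def held():
    c=camera_params("wrist");s=observe();p,d=get_image("wrist");P=cloud(c,d);L=(P-s["position"])@s["tool_rot"]
    m=((d>.05)&(L[...,2]>-.045)&(L[...,2]<-.015)&(np.abs(L[...,0])<.04)&(np.abs(L[...,1])<.027)&(p.min(2)>120)).astype(np.uint8)
    k,l,st_,_=cv2.connectedComponentsWithStats(m)
    if k<2: print("none");return p
    Q=L[l==1+np.argmax(st_[1:,4])]
    z=np.median(Q[:,2]);Q=Q[abs(Q[:,2]-z)<.003]
    cc,r=cv2.minEnclosingCircle((Q[:,:2]*1000).astype(np.float32));A=np.c_[Q[:,:2],np.ones(len(Q))]
    print("held top centre (tool x,y mm)",np.round(cc,1),"r %.1f z %.4f"%(r,z),"n",len(Q),"tilt",np.degrees(np.linalg.lstsq(A,Q[:,2],rcond=None)[0][:2]).round(1));return p
E
python3 - <<'E'
from h import *
st();p=held();cv2.imwrite("pics/w7.png",p[:,:,::-1])
h=go((.6488,.0023,.068),-1);go((.6488,.0023,.021),-1,h)
E
```

```text
t 26.6 pos [0.6473 0.0024 0.1165] yaw -1.0 tilt [ 0.0001 -0.0004] F [ 0.8 -0.6 -2. ] w 0.0508 gf 53 q [-10.  37.  67.   0.  76.  -9.]
held top centre (tool x,y mm) [-0.9 -0.6] r 26.5 z -0.0316 n 10144 tilt [-0.   0.1]
row [-0.0, 0.0023, 0.0981] [0.0003, 0.0, 0.0001] min rows 1.0 0.0
row [0.0, 0.0, 0.094] [0.0, 0.0, 0.0] min rows 0.9 0.0
```

View pics/w7.png

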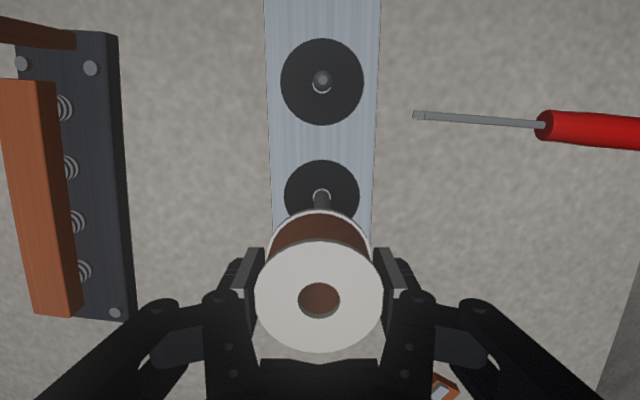

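The held reel is at (320,297), upright and centred, with its target spindle hidden below it.

```bash
python3 -m handwheel '[[[0.001,0.002,0.03],[0,0,0]],[[0.0018,0.003,0.07],[0,0,0]],[[0.0018,0.003,0.09],[0,0,0]],[[0.0018,0.003,0.1],[0,0,0]],[[0.0018,0.003,0.11],[0,0,0]],[[0.0018,0.003,0.12],[0,0,0]],[[0.0018,0.003,0.13],[0,0,0]],[[0.0018,0.003,0.14],[0,0,0]]]' >/dev/null;python3 -c "
from h import *
st()"
```

```text
t 27.4 pos [0.6493 0.0027 0.0464] yaw -1.0 tilt [-0.0001  0.0005] F [-0.9  0.3 -1.7] w 0.0506 gf 53 q [-10.  41.  71.   0.  67.  -9.]
```

Threaded with no contact, so I'll seat it.

```bash
python3 -m handwheel '[[[0,0,0.02],[0,0,0]],[[0,0,0.038],[0,0,0]],[[0,0,0.05],[0,0,0]],[[0,0,0.055],[0,0,0]],[[0,0,0.057],[0,0,0]],[[0,0,0.057],[0,0,0]]]' >/dev/null;python3 -c "
from h import *
st()"
```

```text
t 28.1 pos [0.6487 0.0027 0.0193] yaw -1.0 tilt [-0.0002 -0.0004] F [-7.5  0.1  9.8] w 0.0506 gf 54 q [-10.  43.  73.  -0.  64.  -9.]
```

Seated with 10 N of contact. Releasing, then over to r1 and r0.

```bash
python3 -m handwheel '[[[0,0,-0.001],[0,0,0]],[[0,0,-0.001],[0,0,0]],[[0,0,-0.001],[0,0,0]],[[0,0,-0.001],[0,0,0]],[[0,0,-0.04],[0,0,0]],[[0,0,-0.12],[0,0,0]],[[0,0,-0.22],[0,0,0]],[[0,0,-0.32],[0,0,0]],[[0,0,-0.42],[0,0,0]],[[0,0,-0.46],[0,0,0]]]' 1 >/dev/null;python3 - <<'E'
from h import *
st();reels(("top",))
c=camera_params("wrist");p,d=get_image("wrist");P=cloud(c,d);Z=np.where(d>.05,P[...,2],-1)
m=(abs(P[...,0]-.649)<.035)&(abs(P[...,1]-.002)<.035)&(Z>.035)&(p.min(2)>110)
cc,r=cv2.minEnclosingCircle((P[m][:,:2]*1000).astype(np.float32));print(m.sum(),"reel top z",np.median(Z[m]),cc,r)
go((.41,.25,.25),0)
E
```

```text
t 29.1 pos [0.6501 0.0026 0.2536] yaw -1.0 tilt [-0.0013  0.0082] F [ 0.  -0.1  0.1] w 0.0855 gf 0 q [-10.  31.  54.   0.  94.  -9.]
top 233 [501.5 348.2] r 26.5 z 0.0388
top 237 [406.3 327.1] r 26.4 z 0.0386
1618 reel top z 0.05105918943120242 (648.306884765625, 1.582069754600525) 26.042146682739258
row [0.4863, -0.4888, -0.0006] [0.0023, 0.0004, -0.0056] min rows 6.9 0.1
```

```bash
python3 -m handwheel '[[[0.486,-0.489,0],[0,0,-0.0056]],[[0.486,-0.489,0],[0,0,-0.0056]],[[0.486,-0.489,0],[0,0,-0.0056]],[[0.486,-0.489,0],[0,0,-0.0056]],[[0.486,-0.489,0],[0,0,-0.0056]],[[0.486,-0.489,0],[0,0,-0.0056]],[[0.486,-0.489,0],[0,0,-0.0056]],[[0.486,-0.489,0],[0,0,-0.0056]],[[0.486,-0.489,0],[0,0,-0.0056]],[[0.486,-0.489,0],[0,0,-0.0056]]]' 1 >/dev/null
python3 - <<'E'
from h import *
st();reels()
h=go((.406,.327,.006),0)
E
```

```text
t 30.1 pos [0.4094 0.2494 0.2471] yaw -0.1 tilt [-0.0006 -0.0011] F [ 0.3 -0.5  0. ] w 0.0854 gf 0 q [17. 14. 83. -0. 83. 17.]
wrist 1938 [502.7 348.1] r 26.3 z 0.0389
wrist 1853 [407.8 327.5] r 26.1 z 0.0389
top 223 [501.  347.7] r 26.5 z 0.0386
row [0.1557, -0.0072, 0.4827] [-0.0003, 0.0001, -0.0005] min rows 5.1 0.0
```

```bash
python3 -m handwheel '[[[0.08,-0.002,0.02],[0,0,0]],[[0.1565,-0.0045,0.09],[0,0,0]],[[0.1565,-0.0045,0.18],[0,0,0]],[[0.1565,-0.0045,0.27],[0,0,0]],[[0.1565,-0.0045,0.35],[0,0,0]],[[0.1565,-0.0045,0.42],[0,0,0]],[[0.1565,-0.0045,0.465],[0,0,0]],[[0.1565,-0.0045,0.481],[0,0,0]],[[0.1565,-0.0045,0.481],[0,0,0]],[[0.1565,-0.0045,0.481],[0,0,0]]]' 1 >/dev/null
python3 -m handwheel '[[[0,0,0],[0,0,0]],[[0,0,0],[0,0,0]],[[0,0,0],[0,0,0]],[[0,0,0],[0,0,0]],[[0,0,0],[0,0,0]],[[0,0,0],[0,0,0]]]' 0 50 >/dev/null; python3 -c "
from h import *
st()"
python3 -m handwheel '[[[0,0,-0.02],[0,0,0]],[[0,0,-0.06],[0,0,0]],[[0,0,-0.12],[0,0,0]],[[0,0,-0.19],[0,0,0]],[[0,0,-0.26],[0,0,0]],[[0,0,-0.3],[0,0,0]],[[0,0,-0.3],[0,0,0]]]' >/dev/null; python3 -c "
from h import *
st();go((.6504,.0872,.12),-1)"

```

```text
t 31.9 pos [0.4072 0.3285 0.0087] yaw 0.0 tilt [0.0008 0.0021] F [-0.1 -0.9  8.5] w 0.0506 gf 51 q [26. 35. 95. -0. 50. 26.]
t 32.5 pos [0.4075 0.3288 0.1604] yaw 0.0 tilt [0.0026 0.0052] F [ 0.1  0.7 -3.3] w 0.0510 gf 53 q [26. 23. 85.  0. 71. 26.]
row [-0.4833, 0.4854, 0.0821] [0.0017, -0.0008, 0.0056] min rows 6.9 0.1
```

```bash
python3 -m handwheel '[[[-0.03,0.03,0],[0,0,0]],[[-0.1,0.1,0],[0,0,0.001]],[[-0.17,0.17,0],[0,0,0.002]],[[-0.25,0.25,0],[0,0,0.003]],[[-0.33,0.33,0],[0,0,0.004]],[[-0.4,0.4,0],[0,0,0.005]],[[-0.45,0.45,0],[0,0,0.0056]],[[-0.483,0.485,0.03],[0,0,0.0056]],[[-0.483,0.485,0.06],[0,0,0.0056]],[[-0.483,0.485,0.082],[0,0,0.0056]]]' >/dev/null
python3 -m handwheel '[[[0,0,0],[0,0,0]],[[0,0,0],[0,0,0]]]' >/dev/null
python3 - <<'E'
from h import *
st();p=held()
h=go((.6504,.0872,.07),-1);go((.6504,.0872,.046),-1)
E
```

```text
t 33.8 pos [0.6488 0.0873 0.1164] yaw -1.0 tilt [ 0.0001 -0.0005] F [-0.1  1.6 -2.1] w 0.0512 gf 53 q [-3. 38. 66.  0. 77. -2.]
held top centre (tool x,y mm) [-1.3 -0.7] r 26.6 z -0.0300 n 9914 tilt [0.  0.1]
row [-0.0002, 0.0025, 0.094] [0.0002, 0.0, 0.0002] min rows 0.9 0.0
row [-0.0002, 0.0024, 0.142] [0.0002, 0.0, 0.0002] min rows 1.4 0.0
```

```bash
python3 -m handwheel '[[[0.001,0.002,0.03],[0,0,0]],[[0.0024,0.0032,0.07],[0,0,0]],[[0.0024,0.0032,0.085],[0,0,0]],[[0.0024,0.0032,0.095],[0,0,0]],[[0.0024,0.0032,0.105],[0,0,0]],[[0.0024,0.0032,0.115],[0,0,0]],[[0.0024,0.0032,0.125],[0,0,0]],[[0.0024,0.0032,0.135],[0,0,0]]]' >/dev/null;python3 -c "
from h import *
st()"
```

```text
t 34.6 pos [0.6509 0.0879 0.0489] yaw -1.0 tilt [-0.      0.0005] F [ 0.1 -0.5 -3.3] w 0.0504 gf 53 q [-3. 42. 70. -0. 68. -2.]
```

```bash
python3 -m handwheel '[[[0,0,0.02],[0,0,0]],[[0,0,0.04],[0,0,0]],[[0,0,0.052],[0,0,0]],[[0,0,0.057],[0,0,0]],[[0,0,0.059],[0,0,0]],[[0,0,0.059],[0,0,0]]]' >/dev/null;python3 -c "
from h import *
st()"
```

```text
t 35.2 pos [0.6503 0.0879 0.0208] yaw -1.0 tilt [-0.0003 -0.0006] F [-7.4 -0.8 10.7] w 0.0509 gf 54 q [-3. 44. 71. -0. 65. -2.]
```

```bash
python3 -m handwheel '[[[0,0,-0.001],[0,0,0]],[[0,0,-0.001],[0,0,0]],[[0,0,-0.001],[0,0,0]],[[0,0,-0.001],[0,0,0]],[[0,0,-0.04],[0,0,0]],[[0,0,-0.12],[0,0,0]],[[0,0,-0.22],[0,0,0]],[[0,0,-0.32],[0,0,0]],[[0,0,-0.42],[0,0,0]],[[0,0,-0.46],[0,0,0]]]' 1 >/dev/null;python3 - <<'E'
from h import *
st();reels(("top",))
c=camera_params("wrist");p,d=get_image("wrist");P=cloud(c,d);Z=np.where(d>.05,P[...,2],-1)
m=(abs(P[...,0]-.650)<.035)&(abs(P[...,1]-.087)<.035)&(Z>.035)&(p.min(2)>110)
cc,r=cv2.minEnclosingCircle((P[m][:,:2]*1000).astype(np.float32));print(m.sum(),"reel top z",np.median(Z[m]),cc,r)
go((.50,.27,.25),0)
E
```

```text
t 36.2 pos [0.6517 0.0879 0.2552] yaw -1.0 tilt [-0.0002  0.0084] F [ 0.2  0.3 -0.4] w 0.0854 gf 0 q [-3. 32. 53.  0. 95. -2.]
top 230 [501.8 348.7] r 27.0 z 0.0385
1598 reel top z 0.05103473658953911 (649.9866943359375, 86.53974151611328) 26.02010726928711
row [0.3588, -0.3099, 0.0043] [0.0023, 0.0001, -0.0056] min rows 4.7 0.1
```

```bash
python3 -m handwheel '[[[0.359,-0.31,0.004],[0,0,-0.0056]],[[0.359,-0.31,0.004],[0,0,-0.0056]],[[0.359,-0.31,0.004],[0,0,-0.0056]],[[0.359,-0.31,0.004],[0,0,-0.0056]],[[0.359,-0.31,0.004],[0,0,-0.0056]],[[0.359,-0.31,0.004],[0,0,-0.0056]],[[0.359,-0.31,0.004],[0,0,-0.0056]],[[0.359,-0.31,0.004],[0,0,-0.0056]]]' 1 >/dev/null
python3 - <<'E'
from h import *
st();reels()
h=go((.502,.3475,.006),0)
E
```

```text
t 37.1 pos [0.4995 0.2694 0.2465] yaw -0.1 tilt [-0.0006 -0.0012] F [ 0.8 -0.9 -0.2] w 0.0856 gf 0 q [16. 23. 70. -0. 87. 16.]
wrist 1873 [502.7 348. ] r 26.0 z 0.0389
row [0.1568, 0.0046, 0.4816] [-0.0002, 0.0001, -0.0005] min rows 5.1 0.0
```

```bash
python3 -m handwheel '[[[0.08,0.003,0.02],[0,0,0]],[[0.156,0.006,0.09],[0,0,0]],[[0.156,0.006,0.18],[0,0,0]],[[0.156,0.006,0.27],[0,0,0]],[[0.156,0.006,0.35],[0,0,0]],[[0.156,0.006,0.42],[0,0,0]],[[0.156,0.006,0.465],[0,0,0]],[[0.156,0.006,0.481],[0,0,0]],[[0.156,0.006,0.481],[0,0,0]],[[0.156,0.006,0.481],[0,0,0]]]' 1 >/dev/null
python3 -m handwheel '[[[0,0,0],[0,0,0]],[[0,0,0],[0,0,0]],[[0,0,0],[0,0,0]],[[0,0,0],[0,0,0]],[[0,0,0],[0,0,0]],[[0,0,0],[0,0,0]]]' 0 50 >/dev/null; python3 -c "
from h import *
st()"
python3 -m handwheel '[[[0,0,-0.02],[0,0,0]],[[0,0,-0.06],[0,0,0]],[[0,0,-0.12],[0,0,0]],[[0,0,-0.19],[0,0,0]],[[0,0,-0.26],[0,0,0]],[[0,0,-0.3],[0,0,0]],[[0,0,-0.3],[0,0,0]]]' >/dev/null; python3 -c "
from h import *
st();go((.6518,.1722,.12),-1)"

```

```text
t 38.8 pos [0.5025 0.3483 0.0083] yaw 0.0 tilt [0.0008 0.002 ] F [-1.1 -0.2  7. ] w 0.0508 gf 52 q [24. 41. 80. -0. 59. 24.]
t 39.5 pos [0.5029 0.3486 0.1604] yaw 0.0 tilt [0.0025 0.0057] F [ 0.4  0.3 -2.4] w 0.0508 gf 53 q [24. 31. 71.  0. 78. 24.]
row [-0.353, 0.2973, 0.0816] [0.0018, -0.0008, 0.0056] min rows 4.7 0.1
```

```bash
python3 -m handwheel '[[[-0.03,0.025,0],[0,0,0]],[[-0.1,0.084,0],[0,0,0.001]],[[-0.17,0.143,0],[0,0,0.003]],[[-0.24,0.202,0],[0,0,0.004]],[[-0.3,0.253,0],[0,0,0.005]],[[-0.34,0.286,0],[0,0,0.0056]],[[-0.353,0.297,0.03],[0,0,0.0056]],[[-0.353,0.297,0.06],[0,0,0.0056]],[[-0.353,0.297,0.082],[0,0,0.0056]],[[-0.353,0.297,0.082],[0,0,0.0056]]]' >/dev/null
python3 -m handwheel '[[[0,0,0],[0,0,0]],[[0,0,0],[0,0,0]]]' >/dev/null
python3 - <<'E'
from h import *
st();p=held()
go((.6518,.1722,.046),-1)
E
```

```text
t 40.7 pos [0.6506 0.1721 0.1166] yaw -1.0 tilt [0.0002 0.0012] F [ 0.2 -0.4 -2. ] w 0.0503 gf 53 q [ 5. 39. 62.  0. 78.  6.]
held top centre (tool x,y mm) [-0.5 -0.8] r 26.5 z -0.0305 n 9998 tilt [-0.   0.1]
row [0.0003, 0.0021, 0.1414] [0.0004, -0.0001, 0.0001] min rows 1.4 0.0
```

```bash
python3 -m handwheel '[[[0.001,0.002,0.03],[0,0,0]],[[0.0013,0.003,0.07],[0,0,0]],[[0.0013,0.003,0.085],[0,0,0]],[[0.0013,0.003,0.095],[0,0,0]],[[0.0013,0.003,0.105],[0,0,0]],[[0.0013,0.003,0.115],[0,0,0]],[[0.0013,0.003,0.125],[0,0,0]],[[0.0013,0.003,0.135],[0,0,0]]]' >/dev/null;python3 -c "
from h import *
st()"
```

```text
t 41.5 pos [0.6521 0.1722 0.0483] yaw -1.0 tilt [0.0001 0.0005] F [ 0.8  0.3 -2. ] w 0.0507 gf 53 q [ 5. 43. 66.  0. 70.  6.]
```

```bash
python3 -m handwheel '[[[0,0,0.02],[0,0,0]],[[0,0,0.04],[0,0,0]],[[0,0,0.052],[0,0,0]],[[0,0,0.057],[0,0,0]],[[0,0,0.059],[0,0,0]],[[0,0,0.059],[0,0,0]]]' >/dev/null;python3 -c "
from h import *
st()"
```

```text
t 42.1 pos [0.6516 0.1722 0.0203] yaw -1.0 tilt [-0.0003 -0.0004] F [-7.3 -1.4 11.1] w 0.0505 gf 54 q [ 5. 45. 68. -0. 67.  6.]
```

```bash
python3 -m handwheel '[[[0,0,-0.001],[0,0,0]],[[0,0,-0.001],[0,0,0]],[[0,0,-0.001],[0,0,0]],[[0,0,-0.001],[0,0,0]],[[0,0,-0.04],[0,0,0]],[[0,0,-0.12],[0,0,0]],[[0,0,-0.22],[0,0,0]],[[0,0,-0.32],[0,0,0]],[[-0.1,-0.2,-0.42],[0,0,0]],[[-0.2,-0.3,-0.46],[0,0,0]]]' 1 >/dev/null
python3 -m handwheel '[[[-0.1,-0.15,0],[0,0,0]],[[-0.1,-0.15,0],[0,0,0]],[[-0.1,-0.15,0],[0,0,0]],[[-0.1,-0.15,0],[0,0,0]]]' >/dev/null
python3 - <<'E'
from h import *
st();reels(("top",))
c=camera_params("wrist");p,d=get_image("wrist");P=cloud(c,d);Z=np.where(d>.05,P[...,2],-1)
for x,y in((.6488,.0023),(.6504,.0872),(.6518,.1722)):
    m=(abs(P[...,0]-x)<.035)&(abs(P[...,1]-y)<.035)&(Z>.035)&(p.min(2)>110)
    if m.sum()>50: cc,r=cv2.minEnclosingCircle((P[m][:,:2]*1000).astype(np.float32));print(m.sum(),"reel top z",np.median(Z[m]),cc,r)
cv2.imwrite("pics/end.png",get_image("scene")[0][:,:,::-1])
E
```

```text
t 43.5 pos [0.4966 0.0766 0.2171] yaw -1.1 tilt [0.0001 0.0012] F [0.5 0.1 0. ] w 0.0853 gf 0 q [-5. 18. 83.  0. 79. -4.]
1532 reel top z 0.05083587290186631 (647.7839965820312, 1.6995201110839844) 26.773622512817383
1919 reel top z 0.050770948861782336 (649.9745483398438, 86.90726470947266) 26.441923141479492
2357 reel top z 0.050828646161167654 (651.1427612304688, 172.19151306152344) 26.237436294555664
```

View pics/end.png

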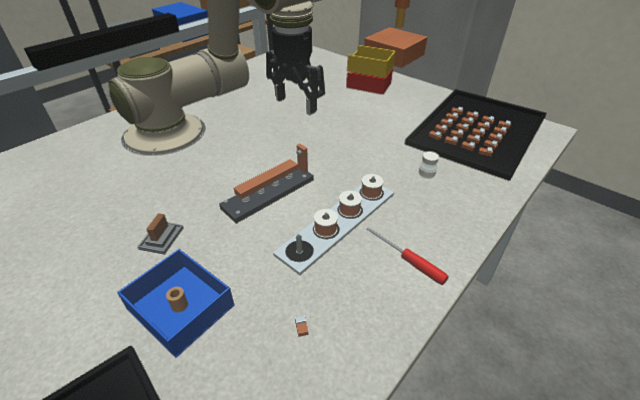

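The scene shows reels seated on three spindles at (326,222), (350,203) and (373,185). The core is in the bin at (176,297), the block lies in its tray at (160,235), and the jar, driver and contact have not moved.

```bash
python3 -c "
from rig import *
print(close_job())"
```

```text
the job is handed in; nothing more can be done
None
```

The job is handed in: the bar is dressed out and back at about half its spring travel, the block is flat in its tray, the one core is in the bin, and all three reels present are down on the plate on their own spindles.

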